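# Fit a lubricant cartridge to the bench pump and prime it

### The job

Fit the orange cartridge to the bench pump: lower it into the round bayonet socket with its lugs in the two slots, push it down against the spring, turn it a quarter turn clockwise to the red marks and let it rise into its lock. Then prime the pump with the red plunger: press to the soft first stop and pause there for a good half second, press on through to the firm second stop and pause again, then let the plunger come fully up. Do not ram the plunger, and leave the other things on the bench where they are.

Things in the scene. Friction and masses are not known exactly. Their poses are not given: they have to be found in the camera images.
- pump: Grey bench pump, fixed. Base plate 100 x 250 x 18 mm, origin at the centre of its underside, z up, y along its length. An aluminium bayonet collar (outer diameter 92 mm, rim 50 mm above the bench) stands at y = +65 mm, the plunger tower (diameter 60 mm, 90 mm tall) at y = -65 mm.
- socket_entry (a point): Centre of the collar's mouth, at rim height, 50 mm above the bench. Its x axis points along the two entry slots, which face each other (black marks on the rim): the cartridge goes in with its own x axis along this one, either way round. Bore 49 mm diameter for the 44 mm spigot; slots 16 mm wide for the 10 mm lugs.
- socket_lock (a point): Where the cartridge's origin rests when locked, 28 mm above the bench on the socket's axis. Its x axis is the locked direction of the cartridge's x axis (red marks, either way round), 75 degrees clockwise from the slots seen from above. End stops lie some 3 to 6 degrees past it. Let go there, the cartridge is lifted by the spring into a pocket 4 mm deep that keeps it from turning back.
- socket_floor (a joint): Travel of the sprung floor in the socket: 0 = up (30 mm above the bench), 0.010 m = fully down. It carries the cartridge's weight without sinking, then yields at 0.4 N/mm from a preload of 6 N. To turn, the cartridge must be pushed down until its origin is less than 24 mm above the bench (lugs under the roof: floor more than 6 mm down); it turns only clockwise.
- cartridge: Loose orange cartridge, 140 mm tall, about 0.3 kg, upright; origin at the centre of its underside. White spigot 44 mm diameter up to z = 36 mm, two lugs along its x axis (64 mm over both, 10 mm wide, z = 0 to 10 mm); orange body 58 mm diameter, z = 36 to 100 mm; black wing grip 54 mm long along x, 18 mm thick along y, z = 100 to 140 mm, with a white line along its top.
- wing (a point): Grip point of the cartridge, in the middle of the wing, 122 mm above the cartridge's origin.
- plunger_top (a point): Centre of the top of the red plunger button (44 mm diameter), 128 mm above the bench when up. It is pressed straight down.
- plunger (a joint): Travel of the plunger: 0 = fully up, grows as it is pressed (m). A light spring (1.5 N at the top, rising 0.15 N/mm) returns it. It meets the cushioned first stop after 6 to 14 mm, differently on each start; this shows only when it is reached.
- first_stop (a joint): Compression of the cushioned first stop: 0 = not touched, 0.002 m = fully compressed (about 3 N on top of the plunger's own spring, so some 5 to 6.5 N on the plunger in all).
- second_stop (a joint): Travel past the first stop: 0 until the plunger is pressed with about 9 to 10 N in all, then 1 N/mm more, to the hard second stop at 0.006 m, reached with about 16 to 17 N in all. It springs back on release.
- can: Bystander: blue and white aerosol can, 62 mm diameter, 160 mm tall, standing; origin at the centre of its underside.
- capacitor: Bystander: blue cylindrical capacitor, 35 mm diameter, 50 mm tall, standing; origin at the centre of its underside.
- lamp: Bystander: inspection lamp standing on its brown grip, round reflector on top, 72 x 85 mm and 171 mm tall; origin at the centre of its underside.
Mind the look-alikes: they are no part of the job. What is shaped like the cartridge but turquoise is not meant.

How it is judged:
By the outcome, as a careful person would: the job done as asked, in the order asked, and still so for the second after the job is handed in, with the robot touching nothing.
It also fails if it takes over 72 s, if anything falls off the work surface, if the arm or the gripper's body presses on something with over 40 N, if the wrist force passes 120 N, or if a joint passes its speed limit or range.

### The arm

A 7-joint arm with a two-finger parallel gripper is mounted at the origin on the work surface; the furniture and walls round the work are solid. World frame = base frame: x ahead of the robot, y to its left, z up, the work surface at z = 0. Lengths are in mm, angles in rad, forces in N, time in s.
With the tool pointing down it reaches from about 425 to 1025 mm from the base axis. Payload 9.4 kg.
Tool frame: the origin (TCP) lies midway between the tips of the shut fingers; the grasp point (between the pads) lies 19 mm behind it; z points along the fingers, y is the line along which they close (so a half turn about z gives the same grasp; the last joint's range is limited). The gripper opens to 85 mm and grips with 20 to 120 N. Pads are 22 mm wide; open, the fingers measure 114 mm over their backs; the gripper's body (76 mm by 85 mm) begins 54 mm behind the grasp point. The pads swing forward as they close: fully open they stand 13 mm farther back than shut.
Start: joints at [1.136, 0.599, -0.003, 1.599, 0.002, 0.943, -0.08], TCP at [253.896, -679.088, 231.275] pointing down, gripper open.
Joint ranges: [-2.57, 2.57], [-0.35, 1.97], [-1.29, 1.29], [0.11, 2.56], [-1.05, 4.19], [0.11, 1.86], [-2.63, 2.63]. Speed limits (rad/s): [2.22, 2.22, 3.01, 3.01, 3.14, 3.14, 3.14].

### API

Orientations are given as a unit quaternion [w, x, y, z].
In Python, from workcell import arm gives the robot as it stands. The module is installed in compiled form; this text tells all that it offers.
- The arm moves only by the tool jog_arm, never from a script. Its argument "rows" is a list of rows, each a list of 3 entries, a list of its own where there are three numbers: the turn, a rotation vector about the tool's x, y, z in degrees, then the shift along the tool's x, y, z in m, then the closure, from -1 (fully open) to 1 (shut). A call has 1 to 20 rows; each row is the pose to reach, as a shift and turn from the pose commanded when the call began, along the tool's axes at that moment; what a row does not reach only later rows make up. A row lasts 1/12 s, in which the tool goes at most 41.7 mm and 7.16 degrees, less where a joint would pass 70% of its speed; a pose out of reach is approached as far as the arm can. A call with a gripper value outside its range is refused whole. The fingers move at their own pace and stop on an object; "force" is the grip in N (left out, the last holds). Time passes only in rows, so rows that repeat a pose let the fingers close. It gives the time, the measured TCP pose, the force, the opening and the grip force at its end, in the units of the state.
- arm.get_state(): the state, without advancing time (a new reading comes with each control period).
- arm.grab_frame(name): name is "scene" or "top"; returns a dict with "img" (420x560x3 uint8, blue, green, red), "range_z" (420x560 float32, mm along the optical axis (not along the pixel's ray), 0 where there is no reading), "mtx" (3x3 intrinsics, pixels), "extrinsics" (4x4, takes a point from world to camera coordinates). Camera axes: x right, y down, z forward; pixel columns grow to the right and rows downward; lengths in mm; the calibration is good to about 2 mm. A picture is of the moment at which its call begins.
- arm.sign_off(): hands the job in; it is judged then, once.
The state is a dict: "t": time; "joint_positions": joint angles; "qvel": joint speeds; "tau": joint torques, N m; "tool_pos": TCP position; "eef_rot": TCP orientation; "wrist_force": force on the tool from outside, world axes, zero at the start; "moment": the same for the moment, N m; "width": finger opening in mm; "finger_force": force on a finger pad.
Only numpy, scipy, OpenCV 4.12 (cv2) and the standard library are available. Lean on these libraries where they do the work, as an engineer would, in place of code of your own. Each camera call takes 0.05 s, during which the arm holds its last target. There are 200 camera calls.

## Working session

There is one attempt and no reset: what is moved stays moved. The work goes in short steps, Python scripts to look and compute and a tool call to move; the robot and the scene stay as the last step left them, time stands still between calls to the robot, and variables do not carry over. Pictures are saved under pics/ and viewed, at most 10 in all, crops included, and the job is handed in when it is done.

Besides the shell and the picture viewer there is one more tool, called after ">>>" as name(argument=value, ...) on one line, values as JSON. jog_arm: Moves the arm, as the interface text tells. Its arguments: {"type":"object","properties":{"rows":{"type":"array"},"force":{"type":"number"}},"required":["rows"]}

```bash
mkdir -p pics; python3 - <<'E'
from workcell import arm
import cv2,numpy as np
for n in("scene","top"):
    f=arm.grab_frame(n); cv2.imwrite(f"pics/{n}0.png",f["img"]); np.savez(f"{n}0.npz",**f)
    E=f["extrinsics"];print(n,f["mtx"].tolist(),E.round(3).tolist(),(-E[:3,:3].T@E[:3,3]).round(0))
print(arm.get_state())
E
```

```text
scene [[541.4928174651419, 0.0, 277.93425792517155], [0.0, 541.4928174651419, 221.37221455451947], [0.0, 0.0, 1.0]] [[0.584, -0.812, 0.01, -273.75], [-0.325, -0.245, -0.913, 206.065], [0.744, 0.53, -0.407, 1143.68], [0.0, 0.0, 0.0, 1.0]] [-624. -778.  656.]
top [[535.8092445233464, 0.0, 273.2334847433071], [0.0, 535.8092445233464, 214.29124120076852], [0.0, 0.0, 1.0]] [[-0.025, -0.999, -0.025, -37.112], [-0.998, 0.027, -0.052, 404.943], [0.053, 0.024, -0.998, 1545.048], [0.0, 0.0, 0.0, 1.0]] [ 322.  -84. 1563.]
{'t': 0.1, 'joint_positions': array([ 1.13630166,  0.60004691, -0.00254375,  1.60002248,  0.00180753,
        0.94292136, -0.07977001]), 'qvel': array([ 0.00168134, -0.00094358, -0.00024784, -0.00212946,  0.00048324,
       -0.00078863,  0.0006238 ]), 'tau': array([ 7.75337132e-03, -7.77982163e+01,  1.57034431e+00, -2.58622992e+01,
        1.25853447e-02,  5.45673771e-03,  4.90282810e-05]), 'tool_pos': array([ 253.7447257 , -678.70574653,  230.51181621]), 'eef_rot': array([-6.71500237e-04,  9.84031973e-01,  1.77990419e-01, -1.90589296e-04]), 'wrist_force': array([-0.30789299, -0.16814577, -0.38715524]), 'moment': array([0.02413917, 0.05073572, 0.01002784]), 'finger_force': 0.0, 'width': 85.82486067957525}
```

View pics/scene0.png

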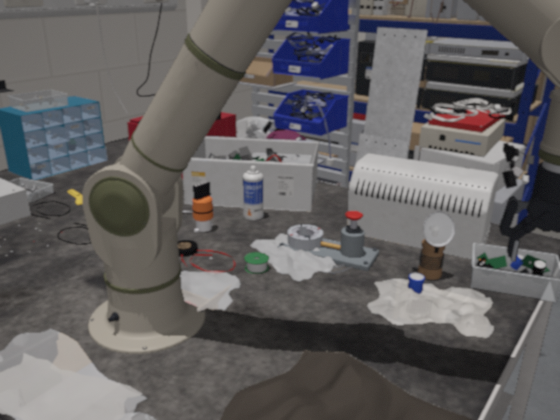

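View pics/top0.png

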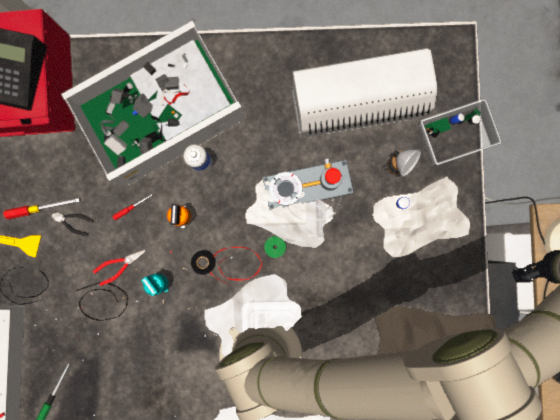

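The scene view shows the orange cartridge at (203,207), the can at (253,193), the collar at (305,238), the plunger at (353,217), and the lamp at (435,245). In the top view the cartridge is at (179,214), the turquoise look-alike at (154,284), the collar at (286,188) and the red button at (332,177).

```bash
cat > h.py <<'E'
import numpy as np,cv2
def load(n): return dict(np.load(n+".npz"))
def ray(f,u,v):
    E=f["extrinsics"];R=E[:3,:3];c=-R.T@E[:3,3]
    d=R.T@np.linalg.solve(f["mtx"],[u,v,1.0]);return c,d
def onz(f,u,v,z):
    c,d=ray(f,u,v);return c+d*(z-c[2])/d[2]
def dep(f,u,v):
    c,d=ray(f,u,v);return c+d*f["range_z"][int(round(v)),int(round(u))]
def tri(f,p,g,q):
    c1,d1=ray(f,*p);c2,d2=ray(g,*q)
    s=np.linalg.lstsq(np.c_[d1,-d2],c2-c1,rcond=None)[0]
    a,b=c1+s[0]*d1,c2+s[1]*d2;return (a+b)/2,np.linalg.norm(a-b)
def proj(f,p):
    q=f["mtx"]@(f["extrinsics"]@np.r_[p,1])[:3];return q[:2]/q[2]
def blob(f,lo,hi,box):
    x0,y0,x1,y1=box;h=cv2.cvtColor(f["img"],cv2.COLOR_BGR2HSV)
    m=cv2.inRange(h,np.array(lo),np.array(hi));k=np.zeros_like(m);k[y0:y1,x0:x1]=m[y0:y1,x0:x1]
    n,l,s,c=cv2.connectedComponentsWithStats(k);i=1+s[1:,4].argmax();return c[i],s[i],l==i
E
python3 - <<'E'
from h import *
t,s=load("top0"),load("scene0")
def crop(f,x,y,w,h): return cv2.resize(f["img"][y:y+h,x:x+w],(400,300),interpolation=cv2.INTER_CUBIC)
a=np.hstack([crop(t,256,150,104,78),crop(t,154,190,52,39)])
b=np.hstack([crop(s,275,200,104,78),crop(s,175,170,80,60)])
cv2.imwrite("pics/crop1.png",np.vstack([a,b]))
for n,f,b in(("t",t,(318,160,350,195)),("s",s,(335,205,370,240))):
    c,st,m=blob(f,(0,150,90),(6,255,255),b);print(n,"red",c,st)
for n,f,b in(("t",t,(160,195,200,235)),("s",s,(185,175,225,235))):
    c,st,m=blob(f,(7,150,90),(18,255,255),b);print(n,"or",c,st)
for p in((332,177),(286,188),(179,214),(178,213)): print(p,dep(t,*p).round(1))
E
```

```text
t red [332.53535354 175.39393939] [325 168  16  16 198]
s red [353.35294118 215.04901961] [346 212  16   8 102]
t or [183.25       216.23571429] [175 206  16  20 140]
s or [202.20717131 204.4940239 ] [193 196  19  17 251]
(332, 177) [ 493.2 -210.5  131.3]
(286, 188) [477.1 -86.7  32.7]
(179, 214) [405.9 205.9 115.4]
(178, 213) [407.9 205.7 129.8]
```

View pics/crop1.png

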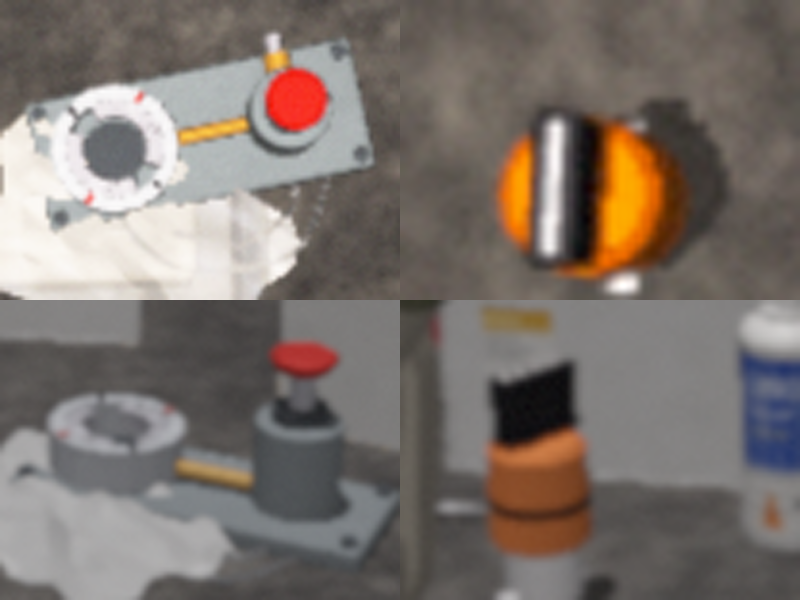

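The crop shows the collar with red marks at crop (139,97) and (88,199), dark slot marks near (75,118) and (152,178), the red button at (297,99), and the wing's white line running almost vertically from (553,115) to (547,258). The slots lead the red marks by about 75° clockwise, as stated.

```bash
python3 - <<'E'
from h import *
t,s=load("top0"),load("scene0")
def wc(f,box,w):
    x0,y0,x1,y1=box;I=f["img"][y0:y1,x0:x1].astype(float);W=np.clip(w(I),0,None);Y,X=np.mgrid[y0:y1,x0:x1]
    return np.array([(W*X).sum(),(W*Y).sum()])/W.sum(),W.sum()
red=lambda I:I[...,2]-I[...,:2].max(-1)-25
T=[wc(t,b,red) for b in((288,171,297,180),(274,197,284,208))]
S=[wc(s,b,red) for b in((314,223,324,232),(287,230,296,238))]
print(T,S)
for i in(0,1):
  p=onz(t,*T[i][0],50);print("red top@50",p.round(1),"scene@50",[onz(s,*S[j][0],50).round(1) for j in(0,1)],tri(t,T[i][0],s,S[i][0]), tri(t,T[i][0],s,S[1-i][0]))
# polar profile of rim in rectified top view (z=50), 0.5mm/px
c=(onz(t,*T[0][0],50)+onz(t,*T[1][0],50))/2; print("c",c)
q=(onz(s,*S[0][0],50)+onz(s,*S[1][0],50))/2; print("c scene",q)
for n,f,cc in(("t",t,c),("s",s,q)):
  print(n)
  for a in range(0,360,10):
    v=[]
    for r in(29,35,40):
      u=proj(f,cc+[r*np.cos(np.radians(a)),r*np.sin(np.radians(a)),0]).astype(np.float32)
      v.append(int(cv2.getRectSubPix(f["img"],(1,1),(float(u[0]),float(u[1])))[0,0].mean()))
    print(a,v,end="; ")
  print()
# plunger
b,_,m=blob(t,(0,150,90),(6,255,255),(318,160,350,195));b2,st,m2=blob(s,(0,150,90),(6,255,255),(335,205,370,240))
print("plunger",onz(t,*b,128),tri(t,b,s,b2))
# wing white line
x0,y0,x1,y1=166,200,190,230
g=t["img"][y0:y1,x0:x1].min(-1);print(g[3:28])
E
```

```text
[(array([291.73626374, 174.91941392]), np.float64(273.0)), (array([278.74350649, 201.25649351]), np.float64(308.0))] [(array([318.5, 228. ]), np.float64(4.0)), (array([nan, nan]), np.float64(0.0))]
 ** On entry to DLASCL parameter number  4 had an illegal value
 ** On entry to DLASCL parameter number  4 had an illegal value
 ** On entry to DLASCL parameter number  4 had an illegal value
 ** On entry to DLASCL parameter number  4 had an illegal value
 ** On entry to DLASCL parameter number  5 had an illegal value
 ** On entry to DLASCL parameter number  4 had an illegal value<stdin>:5: RuntimeWarning: invalid value encountered in divide
Traceback (most recent call last):
  File "h.py", line 12, in tri
    s=np.linalg.lstsq(np.c_[d1,-d2],c2-c1,rcond=None)[0]
      ~~~~~~~~~~~~~~~^^^^^^^^^^^^^^^^^^^^^^^^^^^^^^^^
numpy.linalg.LinAlgError: SVD did not converge in Linear Least Squares
```

```bash
python3 - <<'E'
from h import *
t,s=load("top0"),load("scene0")
def wc(f,box,k):
    x0,y0,x1,y1=box;I=f["img"][y0:y1,x0:x1].astype(float);W=np.clip(I[...,2]-I[...,:2].max(-1)-k,0,None);Y,X=np.mgrid[y0:y1,x0:x1]
    return np.array([(W*X).sum(),(W*Y).sum()])/W.sum()
T=[wc(t,b,25) for b in((288,171,297,180),(274,197,284,208))]
S=[wc(s,b,5) for b in((315,225,323,232),(287,231,296,239))]
print(T,S)
for i in(0,1): print("red top@50",onz(t,*T[i],50).round(1),"scene@50",onz(s,*S[i],50).round(1),tri(t,T[i],s,S[i]))
c=(onz(t,*T[0],50)+onz(t,*T[1],50))/2; q=(onz(s,*S[0],50)+onz(s,*S[1],50))/2; print("c",c,q)
for n,f,cc in(("t",t,c),("s",s,q)):
  print(n)
  for a in range(0,360,10):
    v=[]
    for r in(29,35,40):
      u=proj(f,cc+[r*np.cos(np.radians(a)),r*np.sin(np.radians(a)),0])
      v.append(int(cv2.getRectSubPix(f["img"],(1,1),(float(u[0]),float(u[1])))[0,0].mean()))
    print(a,v,end="; ")
  print()
b,_,m=blob(t,(0,150,90),(6,255,255),(318,160,350,195));b2,st,m2=blob(s,(0,150,90),(6,255,255),(335,205,370,240))
print("plunger",onz(t,*b,128),tri(t,b,s,b2))
x0,y0,x1,y1=166,200,190,230
print(t["img"][y0:y1,x0:x1].min(-1)[3:27]); print(t["img"][y0:y1,x0:x1,2][3:27])
E
```

```text
[array([291.73626374, 174.91941392]), array([278.74350649, 201.25649351])] [array([318.59166667, 227.78333333]), array([290.87878788, 234.42424242])]
red top@50 [ 512.1 -103.9   50. ] scene@50 [ 515.4 -100.4   50. ] (array([ 511.49725534, -103.40924497,   52.31532766]), np.float64(1.1640973105357435))
red top@50 [438.2 -65.1  50. ] scene@50 [436.5 -64.4  50. ] (array([437.8114653 , -64.4650051 ,  49.55151183]), np.float64(1.6418109489210246))
c [475.17831983 -84.53552099  50.        ] [475.97826427 -82.36877337  50.        ]
t
0 [231, 237, 247]; 10 [234, 233, 244]; 20 [231, 234, 245]; 30 [180, 188, 244]; 40 [181, 170, 235]; 50 [183, 150, 175]; 60 [182, 178, 245]; 70 [214, 208, 246]; 80 [234, 233, 245]; 90 [236, 239, 248]; 100 [235, 230, 244]; 110 [237, 239, 248]; 120 [233, 236, 246]; 130 [234, 232, 245]; 140 [237, 236, 247]; 150 [242, 223, 200]; 160 [241, 244, 242]; 170 [231, 235, 246]; 180 [231, 237, 248]; 190 [238, 238, 245]; 200 [235, 236, 247]; 210 [174, 211, 246]; 220 [181, 208, 241]; 230 [185, 203, 170]; 240 [161, 204, 245]; 250 [205, 210, 242]; 260 [234, 230, 245]; 270 [234, 2
[... 5212 characters left out ...]
36 193 225 196 111 186 242 167  83  45  24  26 101 215 252 253 250
  238 224 170 112  88  91]
 [106 115 140 172 160 103 186 241 164  82  37  17  36 113 216 250 250 243
  230 201 126  95  87  89]
 [114 117 116 123 117  94 168 227 152  78  39  12  40 124 208 230 240 234
  199 134  94  83  91  70]
 [119 119 109 101  79  72  95 124  89  70  46  32  67 158 232 232 229 210
  137 103  85  80  76  69]
 [114 112 111 105  93  64  65  72  87  92  99 110 125 175 221 207 167 132
  111 106  97  85  73  87]
 [116 117 114 109 105  98  98 110 132 141 156 174 184 185 154 136 155 160
  143 111  95 101 100 105]
 [117 119 116 109 105 104 104 108 108 108 100 104 113 116 126 179 232 239
  215 115  94  98 102 103]]
```

```bash
python3 - <<'E'
from h import *
t,s=load("top0"),load("scene0")
g=t["img"].min(-1).astype(float)
pts=[]
for y in range(206,222):
    w=np.clip(g[y,170:179]-95,0,None);pts.append((170+(w*np.arange(9)).sum()/w.sum(),y))
vx,vy,x0,y0=cv2.fitLine(np.array(pts,np.float32),cv2.DIST_L2,0,.01,.01).ravel()
e=[np.array([x0+vx/vy*(y-y0),y]) for y in(204.8,222.8)]
P=[onz(t,*p,140) for p in e];d=P[0]-P[1];print("wing ends",P,"mid",(P[0]+P[1])/2,"ang",np.degrees(np.arctan2(d[1],d[0])))
# lugs
L=[]
for x,X,y,Y in((180,188,224,230),(182,188,201,206)):
    w=np.clip(g[y:Y,x:X]-105,0,None);yy,xx=np.mgrid[y:Y,x:X];L.append(onz(t,(w*xx).sum()/w.sum(),(w*yy).sum()/w.sum(),10));print("lug",L[-1],w.sum())
b2,st,m=blob(s,(5,110,50),(18,255,255),(185,180,225,235));print(st,b2)
for c in((380,206),(406,206),(406,203),(400,206)):
    for z in(36,100,140): print(c,z,proj(s,[*c,z]).round(1),proj(t,[*c,z]).round(1))
for r in range(184,232,4): print(r,s["img"][r,190:218,2])
E
```

```text
wing ends [array([429.49976094, 214.4218676 , 140.        ]), array([381.41457247, 218.07833986, 140.        ])] mid [405.45716671 216.25010373 140.        ] ang -4.348491310956496
lug [375.18152457 217.17928821  10.        ] 891.0
lug [nan nan nan] 0.0
[192 195  21  26 447] [202.39821029 208.26174497]
(380, 206) 36 [200. 221.] [184.7 224.5]
(380, 206) 100 [198.9 199.9] [180.2 223.7]
(380, 206) 140 [198.2 186.2] [177.3 223.2]
(406, 206) 36 [206.3 218.1] [184.5 215.4]
(406, 206) 100 [205.3 197.1] [180.1 214.3]
(406, 206) 140 [204.7 183.6] [177.1 213.5]
(406, 203) 36 [207.1 218.3] [185.6 215.4]
(406, 203) 100 [206.1 197.4] [181.2 214.2]
(406, 203) 140 [205.5 183.9] [178.2 213.5]
(400, 206) 36 [204.9 218.8] [184.6 217.5]
(400, 206) 100 [203.9 197.7] [180.1 216.4]
(400, 206) 140 [203.2 184.2] [177.2 215.7]
184 [133 133 133 129 131 140 137 132 135 129 108  96  83  68  49  36  26  19
  25  61 103 125 131 131 130 130 131 130]
188 [132 126 100  59  26  20  19  20  14  13  13  16  15  14  16  15  15  13
  25  61 105 126 131 132 132 132 131 132]
192 [133 131 120  93  53  24  15  21  15  15  18
[... 511 characters left out ...]
21 115 104  91  86  88  87  88  87]
212 [100 100 100  98  88  82  80  85  87  92  93  93  93  90  87  82  79  73
  69  71  81  91  94  91  88  84  85  84]
216 [ 82  87 101 118 131 137 138 139 137 138 137 135 134 133 131 131 129 127
 124 120 116 110 102  95  89  88  89  90]
220 [ 82  85  88  94 101 112 124 129 130 133 133 132 131 131 128 128 124 121
 118 111 105 102 100  98  94  91  88  83]
224 [ 85  86  86  86  88  96 110 121 128 131 132 135 136 136 134 131 130 126
 123 116 111 107 102  94  89  87  85  89]
228 [ 86  87  87  94 116 139 154 156 148 136 133 134 136 135 133 131 130 126
 121 114 101  79  56  46  45  45  52  66]<stdin>:13: RuntimeWarning: invalid value encountered in scalar divide
```

```bash
cat > g.py <<'E'
# usage: g.py x y z heading(tool x, deg) [...]: prints turn (deg) and shift (m) from the present pose
import sys,numpy as np
from scipy.spatial.transform import Rotation as R
from workcell import arm
st=arm.get_state();q=st["eef_rot"];Rc=R.from_quat([*q[1:],q[0]]);p=st["tool_pos"]
x=Rc.as_matrix()[:,0];np.set_printoptions(suppress=True)
print("t",round(st["t"],2),"p",p.round(1),"head",round(np.degrees(np.arctan2(x[1],x[0])),2),"F",st["wrist_force"].round(1),"M",st["moment"].round(2),"w",st["width"].round(1),"ff",round(st["finger_force"],1),"q",st["joint_positions"].round(2))
a=list(map(float,sys.argv[1:]))
for i in range(0,len(a),4):
    h=np.radians(a[i+3]);c,s=np.cos(h),np.sin(h)
    Rt=R.from_matrix(np.array([[c,s,0],[s,-c,0],[0,0,-1]]))
    print("turn",(Rc.inv()*Rt).as_rotvec(degrees=True).round(2),"shift",(Rc.inv().apply(np.array(a[i:i+3])-p)/1000).round(4))
E
python3 g.py 480 -300 290 90 480 0 290 175.7 405.5 216.3 250 175.7
```

```text
Traceback (most recent call last):
  File "g.py", line 7, in <module>
    print("t",round(st["t"],2),"p",p.round(1),"head",round(np.degrees(np.arctan2(x[1],x[0])),2),"F",st["wrist_force"].round(1),"M",st["moment"].round(2),"w",st["width"].round(1),"ff",round(st["finger_force"],1),"q",st["joint_positions"].round(2))
                                                                                                                                                             ^^^^^^^^^^^^^^^^^
AttributeError: 'float' object has no attribute 'round'
```

```bash
sed -i 's/st\["width"\].round(1)/round(st["width"],1)/' g.py; python3 g.py 480 -300 290 90 480 0 290 175.7 405.5 216.3 250 175.7
```

```text
t 0.1 p [ 253.7 -678.7  230.5] head 20.51 F [-0.3 -0.2 -0.4] M [0.02 0.05 0.01] w 85.8 ff 0.0 q [ 1.14  0.6  -0.    1.6   0.    0.94 -0.08]
turn [ -0.07  -0.04 -69.49] shift [ 0.3446 -0.2755 -0.0592]
turn [  -0.03   -0.11 -155.19] shift [ 0.4497 -0.5565 -0.0588]
turn [  -0.03   -0.11 -155.19] shift [ 0.4557 -0.7852 -0.0185]
```

>>> jog_arm(rows=[[[0,0,-70],[0.345,-0.275,-0.059],-1],[[0,0,-70],[0.345,-0.275,-0.059],-1],[[0,0,-70],[0.345,-0.275,-0.059],-1],[[0,0,-70],[0.345,-0.275,-0.059],-1],[[0,0,-70],[0.345,-0.275,-0.059],-1],[[0,0,-70],[0.345,-0.275,-0.059],-1],[[0,0,-70],[0.345,-0.275,-0.059],-1],[[0,0,-70],[0.345,-0.275,-0.059],-1],[[0,0,-70],[0.345,-0.275,-0.059],-1],[[0,0,-70],[0.345,-0.275,-0.059],-1],[[0,0,-155.2],[0.45,-0.557,-0.059],-1],[[0,0,-155.2],[0.45,-0.557,-0.059],-1],[[0,0,-155.2],[0.45,-0.557,-0.059],-1],[[0,0,-155.2],[0.45,-0.557,-0.059],-1],[[0,0,-155.2],[0.45,-0.557,-0.059],-1],[[0,0,-155.2],[0.45,-0.557,-0.059],-1],[[0,0,-155.2],[0.45,-0.557,-0.059],-1],[[0,0,-155.2],[0.45,-0.557,-0.059],-1],[[0,0,-155.2],[0.45,-0.557,-0.059],-1],[[0,0,-155.2],[0.45,-0.557,-0.059],-1]], force=60)

```text
t: 1.77
tool_pos: [480.2, 2.9, 290.4]
eef_rot: [0.0, 0.15, 0.989, 0.0]
wrist_force: [0.1, -0.4, 0.6]
width: 85.5
finger_force: 0.0
```

```bash
python3 g.py 405.5 216.3 250 175.7
```

```text
t 1.77 p [480.2   2.9 290.4] head 162.76 F [ 0.1 -0.4  0.6] M [-0.06  0.04  0.  ] w 85.5 ff 0.0 q [ 0.51  0.32 -0.8   2.04  0.29  0.9   0.82]
turn [  0.02   0.01 -12.94] shift [0.1346 0.1817 0.0405]
```

>>> jog_arm(rows=[[[0,0,-12.9],[0.135,0.182,0.02],-1],[[0,0,-12.9],[0.135,0.182,0.02],-1],[[0,0,-12.9],[0.135,0.182,0.02],-1],[[0,0,-12.9],[0.135,0.182,0.02],-1],[[0,0,-12.9],[0.135,0.182,0.02],-1],[[0,0,-12.9],[0.135,0.182,0.02],-1],[[0,0,-12.9],[0.135,0.182,0.02],-1],[[0,0,-12.9],[0.135,0.182,0.02],-1],[[0,0,-12.9],[0.135,0.182,0.02],-1]])

```text
t: 2.52
tool_pos: [407.9, 214.0, 270.0]
eef_rot: [-0.0, 0.044, 0.999, -0.0]
wrist_force: [0.0, -0.2, -0.4]
width: 85.5
finger_force: 0.0
```

```bash
python3 g.py 405.5 216.3 105 175.7; python3 - <<'E'
from workcell import arm
import cv2,numpy as np
o=[]
for n,(x,y) in(("scene",(165,130)),("top",(140,175))):
    f=arm.grab_frame(n);np.savez(n+"1.npz",**f);o.append(cv2.resize(f["img"][y:y+100,x:x+80],(400,500),interpolation=cv2.INTER_CUBIC))
cv2.imwrite("pics/c2.png",np.hstack(o))
E
```

```text
t 2.52 p [407.9 214.  270. ] head 175.0 F [ 0.  -0.2 -0.4] M [ 0.   -0.01  0.03] w 85.5 ff 0.0 q [ 0.09  0.34 -0.89  2.1   0.35  0.86  0.48]
turn [-0.06 -0.03 -0.7 ] shift [0.0025 0.0023 0.165 ]
```

View pics/c2.png

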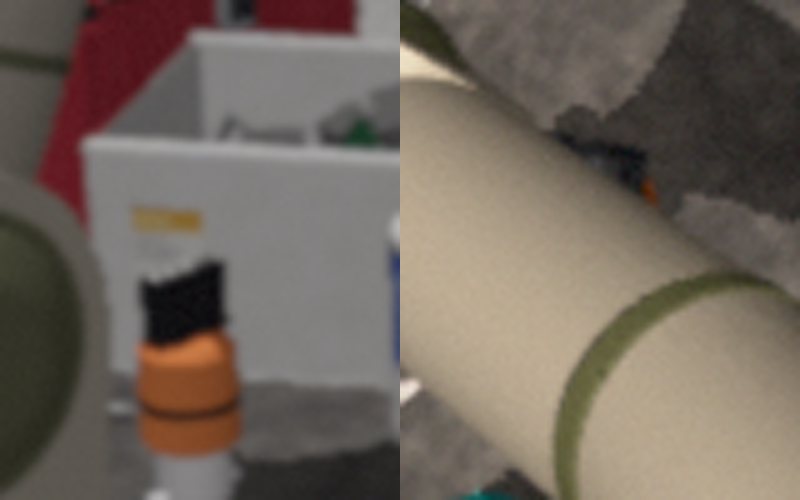

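Left, the scene view has the cartridge at crop (190,400) and no gripper inside the crop. Right, the top view is mostly covered by the forearm, with the gripper at crop (600,160). I'll check where the gripper is in the scene view.

```bash
python3 - <<'E'
from h import *
s=load("scene1");print(proj(s,[407.9,214,270]),proj(s,[407.9,214,283]))
cv2.imwrite("pics/c3.png",s["img"][0:260,60:420])
E
```

```text
[200.74380574 137.13156874] [200.50760465 132.37471249]
```

View pics/c3.png

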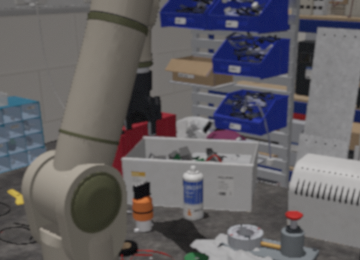

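>>> jog_arm(rows=[[[0,0,-0.7],[0.0025,0.0023,0.04],-1],[[0,0,-0.7],[0.0025,0.0023,0.075],-1],[[0,0,-0.7],[0.0025,0.0023,0.11],-1],[[0,0,-0.7],[0.0025,0.0023,0.14],-1],[[0,0,-0.7],[0.0025,0.0023,0.155],-1],[[0,0,-0.7],[0.0025,0.0023,0.163],-1],[[0,0,-0.7],[0.0025,0.0023,0.163],-1],[[0,0,-0.7],[0.0025,0.0023,0.163],-1]])

```text
t: 3.28
tool_pos: [405.9, 217.1, 107.6]
eef_rot: [0.0, 0.038, 0.999, -0.0]
wrist_force: [0.4, -0.4, -0.2]
width: 85.7
finger_force: 0.0
```

```bash
python3 g.py 405.5 216.3 107 175.7; python3 - <<'E'
from workcell import arm
import cv2,numpy as np
f=arm.grab_frame("scene");np.savez("scene2.npz",**f)
cv2.imwrite("pics/c4.png",cv2.resize(f["img"][130:240,160:260],(600,600),interpolation=cv2.INTER_CUBIC))
E
```

```text
t 3.28 p [405.9 217.1 107.6] head 175.67 F [ 0.4 -0.4 -0.2] M [ 0.02 -0.02 -0.04] w 85.7 ff 0.0 q [-0.17  0.56 -0.63  2.28  0.71  0.5   0.13]
turn [-0.01  0.01 -0.03] shift [ 0.0003 -0.0008  0.0006]
```

View pics/c4.png

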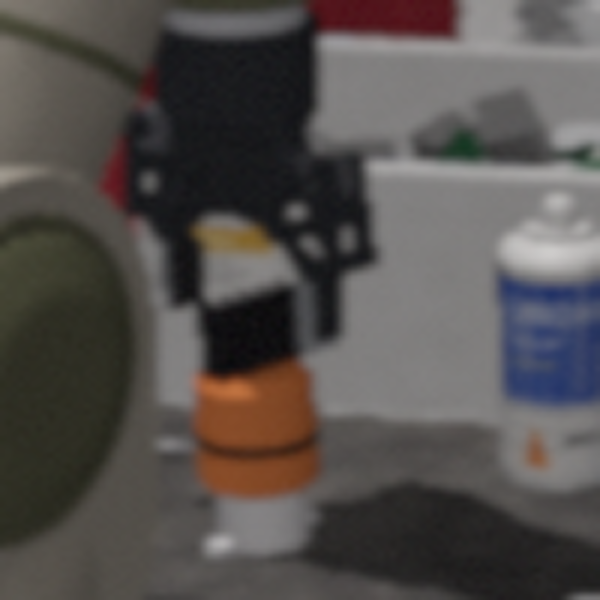

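The wing sits between the open fingers (crop (250,320)), with the body top just below the tips. I'll close now.

>>> jog_arm(rows=[[[0,0,0],[0,0,0],0.2],[[0,0,0],[0,0,0],0.5],[[0,0,0],[0,0,0],1],[[0,0,0],[0,0,0],1],[[0,0,0],[0,0,0],1],[[0,0,0],[0,0,0],1],[[0,0,0],[0,0,0],1],[[0,0,0],[0,0,0],1]], force=70)

```text
t: 4.0
tool_pos: [405.5, 217.1, 107.6]
eef_rot: [0.0, 0.037, 0.999, -0.0]
wrist_force: [0.0, -1.7, 5.2]
width: 17.0
finger_force: 68.1
```

```bash
python3 g.py 430 150 240 175.7 475.5 -84 240 137.3
```

```text
t 4.0 p [405.5 217.1 107.6] head 175.71 F [ 0.  -1.7  5.2] M [-0.37  0.16 -0.04] w 17.0 ff 68.1 q [-0.17  0.56 -0.63  2.28  0.72  0.5   0.13]
turn [-0.03  0.03  0.01] shift [-0.0295 -0.0652 -0.1324]
turn [-0.02  0.04 38.41] shift [-0.0924 -0.2951 -0.1322]
```

>>> jog_arm(rows=[[[0,0,0],[0,0,-0.01],1],[[0,0,0],[0,0,-0.03],1],[[0,0,0],[0,0,-0.06],1],[[0,0,0],[0,0,-0.1],1],[[0,0,0],[0,0,-0.13],1],[[0,0,128.4],[-0.092,-0.295,-0.132],1],[[0,0,128.4],[-0.092,-0.295,-0.132],1],[[0,0,128.4],[-0.092,-0.295,-0.132],1],[[0,0,128.4],[-0.092,-0.295,-0.132],1],[[0,0,128.4],[-0.092,-0.295,-0.132],1],[[0,0,128.4],[-0.092,-0.295,-0.132],1],[[0,0,128.4],[-0.092,-0.295,-0.132],1],[[0,0,128.4],[-0.092,-0.295,-0.132],1],[[0,0,128.4],[-0.092,-0.295,-0.132],1],[[0,0,128.4],[-0.092,-0.295,-0.132],1],[[0,0,128.4],[-0.092,-0.295,-0.132],1],[[0,0,128.4],[-0.092,-0.295,-0.132],1],[[0,0,128.4],[-0.092,-0.295,-0.132],1],[[0,0,128.4],[-0.092,-0.295,-0.132],1],[[0,0,128.4],[-0.092,-0.295,-0.132],1]])

```text
t: 5.67
tool_pos: [474.7, -83.5, 238.9]
eef_rot: [-0.0, 0.829, 0.559, -0.0]
wrist_force: [-1.0, -0.5, -1.9]
width: 17.2
finger_force: 69.2
```

```bash
python3 g.py 475.5 -84 240 47.3
```

```text
t 5.67 p [474.7 -83.5 238.9] head 67.95 F [-1.  -0.5 -1.9] M [0.   0.06 0.02] w 17.2 ff 69.2 q [ 0.32  0.32 -0.33  2.12  0.15  0.73 -0.5 ]
turn [-0.05  0.02 20.65] shift [-0.0001  0.0009 -0.0011]
```

>>> jog_arm(rows=[[[0,0,20.7],[0,0.001,0.02],1],[[0,0,20.7],[0,0.001,0.04],1],[[0,0,20.7],[0,0.001,0.055],1],[[0,0,20.7],[0,0.001,0.065],1],[[0,0,20.7],[0,0.001,0.065],1],[[0,0,20.7],[0,0.001,0.065],1]])

```text
t: 6.17
tool_pos: [475.6, -83.7, 173.9]
eef_rot: [-0.0, 0.915, 0.404, -0.001]
wrist_force: [0.5, 0.3, -2.6]
width: 17.1
finger_force: 68.9
```

```bash
python3 g.py 475.5 -84 174 47.3; python3 - <<'E'
from workcell import arm
import cv2,numpy as np
from h import *
o=[]
for n,(x,y) in(("scene",(265,140)),("top",(246,140))):
    f=arm.grab_frame(n);np.savez(n+"3.npz",**f);o.append(cv2.resize(f["img"][y:y+120,x:x+80],(400,600),interpolation=cv2.INTER_CUBIC))
cv2.imwrite("pics/c5.png",np.hstack(o))
E
```

```text
t 6.17 p [475.6 -83.7 173.9] head 47.68 F [ 0.5  0.3 -2.6] M [-0.02  0.03  0.05] w 17.1 ff 68.9 q [ 0.22  0.41 -0.21  2.19  0.16  0.56 -0.85]
turn [-0.09  0.06  0.38] shift [-0.0003  0.0001 -0.0001]
```

View pics/c5.png

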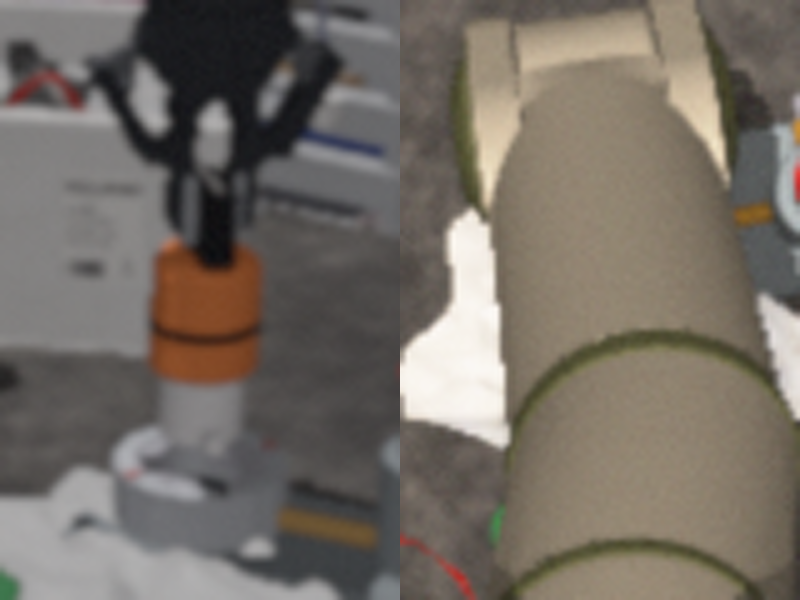

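The scene view shows the cartridge above the collar: orange body at crop (207,310), collar centred near crop (201,490), lug at (205,440). The forearm hides the top view. I'll compare the column centres.

```bash
python3 - <<'E'
from h import *
s=load("scene3");s0=load("scene0")
def edges(im,row,x0,x1,ch):
    v=cv2.GaussianBlur(im,(3,3),0)[row,x0:x1].astype(float)
    r=(v[:,2]-v[:,0]) if ch else v.mean(-1)
    return r
for row in(192,196,200,211,214):
    r=edges(s["img"],row,285,330,1);h=(r.max()+np.median(r[:5]))/2
    i=np.where(r>h)[0];a,b=i[0],i[-1]
    L=a-1+(h-r[a-1])/(r[a]-r[a-1]);U=b+(r[b]-h)/(r[b]-r[b+1]);print("body",row,285+L,285+U,285+(L+U)/2)
for P in((475.6,-83.7),(475.2,-84.5),(476,-82.4)):
    print(P,[proj(s,[*P,z]).round(2) for z in(50,70,100,130,160)])
for row in(240,243,246): print("collar",row,s0["img"][row,282:332].mean(-1).astype(int))
E
```

```text
body 192 295.71153846153845 316.5 306.1057692307692
body 196 295.80357142857144 316.59615384615387 306.1998626373626
body 200 295.24 316.4 305.82
body 211 294.84 315.625 305.2325
body 214 296.0 314.36842105263156 305.1842105263158
(475.6, -83.7) [array([305.27, 231.23]), array([305.5 , 224.35]), array([305.85, 213.87]), array([306.2 , 203.21]), array([306.56, 192.36])]
(475.2, -84.5) [array([305.44, 231.36]), array([305.67, 224.47]), array([306.02, 213.99]), array([306.38, 203.32]), array([306.74, 192.47])]
(476, -82.4) [array([304.94, 231.06]), array([305.17, 224.18]), array([305.51, 213.7 ]), array([305.86, 203.05]), array([306.22, 192.2 ])]
collar 240 [168 170 171 170 163 143 115 102 103 108 107 106 107 109 110 113 113 113
 117 123 124 123 125 125 125 124 117 108 109 113 112 110 106 102 100  99
  98  96  93  97 111 125 132 132 130 128 127 131 126 117]
collar 243 [106 121 139 153 157 146 125 107 105 107 108 108 110 112 112 112 112 111
 111 110 109 109 109 109 109 110 107 107 107 105 106 105 104 101 100  99
  98  96 100 111 125 133 138 141 141 141 141 142 142 142]
collar 246 [157 158 156 150 147 145 140 130 119 114 110 109 110 112 112 112 112 113
 113 112 112 111 110 110 111 109 108 107 106 106 105 106 104 105 104 102
  99  93  87  78  75  75  77  81  82  84  88  92  99 103]
```

>>> jog_arm(rows=[[[0,0,0.4],[0,0,0.007],1],[[0,0,0.4],[0,0,0.013],1],[[0,0,0.4],[0,0,0.017],1],[[0,0,0.4],[0,0,0.02],1],[[0,0,0.4],[0,0,0.023],1],[[0,0,0.4],[0,0,0.026],1],[[0,0,0.4],[0,0,0.028],1],[[0,0,0.4],[0,0,0.028],1]])

```text
t: 6.93
tool_pos: [475.9, -84.0, 145.8]
eef_rot: [-0.0, 0.916, 0.4, -0.0]
wrist_force: [-0.5, 0.1, -2.9]
width: 17.2
finger_force: 69.3
```

```bash
python3 g.py 475.6 -83.7 140 47.3
```

```text
t 6.93 p [475.9 -84.  145.8] head 47.2 F [-0.5  0.1 -2.9] M [-0.03 -0.04 -0.05] w 17.2 ff 69.3 q [ 0.2   0.45 -0.19  2.22  0.18  0.49 -0.88]
turn [-0.03  0.02 -0.1 ] shift [-0.     -0.0004  0.0058]
```

>>> jog_arm(rows=[[[0,0,0],[0,0,0.003],1],[[0,0,0],[0,0,0.006],1],[[0,0,0],[0,0,0.009],1],[[0,0,0],[0,0,0.012],1],[[0,0,0],[0,0,0.014],1],[[0,0,0],[0,0,0.016],1],[[0,0,0],[0,0,0.016],1],[[0,0,0],[0,0,0.016],1]])

```text
t: 7.6
tool_pos: [476.2, -84.0, 130.3]
eef_rot: [0.0, 0.916, 0.4, 0.0]
wrist_force: [-1.7, 0.0, 4.1]
width: 17.0
finger_force: 70.3
```

```bash
python3 g.py 475.6 -83.7 129.6 -27.7
```

```text
t 7.6 p [476.2 -84.  130.3] head 47.19 F [-1.7  0.   4.1] M [ 0.03  0.43 -0.  ] w 17.0 ff 70.3 q [ 0.19  0.48 -0.18  2.23  0.19  0.45 -0.89]
turn [ 0.01 -0.01 74.89] shift [-0.0002 -0.0006  0.0007]
```

>>> jog_arm(rows=[[[0,0,0],[0.0,0,0.0005],1],[[0,0,0],[0.0,0,0.001],1],[[0,0,0],[0.0,0,0.0015],1],[[0,0,0],[0,0,0.002],1]])

```text
t: 7.93
tool_pos: [476.2, -84.0, 128.6]
eef_rot: [0.0, 0.916, 0.4, 0.0]
wrist_force: [-1.0, 0.5, 7.5]
width: 17.4
finger_force: 70.5
```

```bash
python3 g.py; python3 - <<'E'
from workcell import arm
import cv2,numpy as np
f=arm.grab_frame("scene");np.savez("scene4.npz",**f)
cv2.imwrite("pics/c6.png",cv2.resize(f["img"][170:260,265:345],(534,600),interpolation=cv2.INTER_CUBIC))
E
```

```text
t 7.93 p [476.2 -84.  128.6] head 47.2 F [-1.   0.5  7.5] M [-0.03  0.52 -0.02] w 17.4 ff 70.5 q [ 0.19  0.48 -0.18  2.23  0.19  0.44 -0.89]
```

View pics/c6.png

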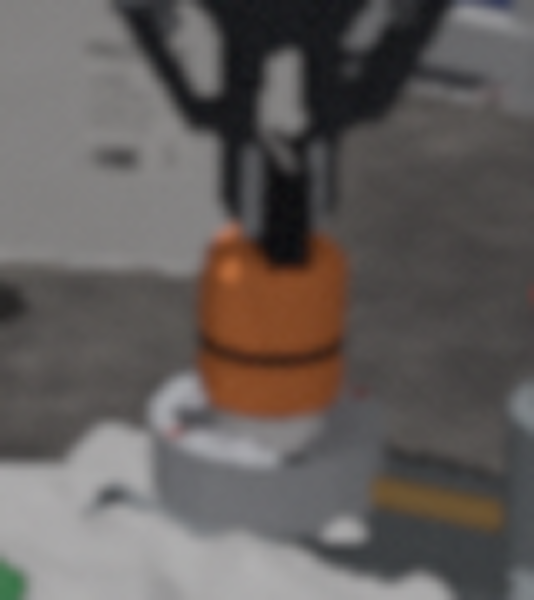

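The cartridge is seated deep: the orange body's lower edge (crop (270,405)) is just above the rim, and the force fits the sprung floor at about 9 mm down. I'll turn clockwise.

>>> jog_arm(rows=[[[0,0,5],[0,0,0],1],[[0,0,10],[0,0,0],1],[[0,0,15],[0,0,0],1],[[0,0,20],[0,0,0],1],[[0,0,25],[0,0,0],1],[[0,0,30],[0,0,0],1]])

```text
t: 8.48
tool_pos: [475.8, -83.7, 128.5]
eef_rot: [-0.0, 0.989, 0.148, -0.0]
wrist_force: [-3.6, 1.4, 6.8]
width: 17.0
finger_force: 70.5
```

```bash
python3 g.py 475.6 -83.7 128.6 -28.2
```

```text
t 8.48 p [475.8 -83.7 128.5] head 16.98 F [-3.6  1.4  6.8] M [0.3  0.66 0.08] w 17.0 ff 70.5 q [ 0.08  0.48 -0.03  2.24  0.03  0.43 -1.25]
turn [-0.    0.02 45.18] shift [-0.0002 -0.0001 -0.0001]
```

>>> jog_arm(rows=[[[0,0,5],[0,0,0],1],[[0,0,10],[0,0,0],1],[[0,0,15],[0,0,0],1],[[0,0,20],[0,0,0],1],[[0,0,25],[0,0,0],1],[[0,0,30],[0,0,0],1],[[0,0,35],[0,0,0],1],[[0,0,40],[0,0,0],1],[[0,0,43],[0,0,0],1],[[0,0,45.2],[0,0,0],1],[[0,0,45.2],[0,0,0],1],[[0,0,45.2],[0,0,0],1]])

```text
t: 9.48
tool_pos: [475.7, -84.0, 128.4]
eef_rot: [0.0, 0.97, -0.242, -0.0]
wrist_force: [-2.2, -0.3, 6.7]
width: 17.1
finger_force: 70.5
```

```bash
python3 g.py 475.6 -83.7 136 -27.7
```

```text
t 9.48 p [475.7 -84.  128.4] head -28.0 F [-2.2 -0.3  6.7] M [-0.29  0.8   0.02] w 17.1 ff 70.5 q [-0.08  0.49  0.19  2.25 -0.22  0.43 -1.77]
turn [ 0.03  0.02 -0.3 ] shift [-0.0003 -0.0002 -0.0076]
```

>>> jog_arm(rows=[[[0,0,0],[0,0,-0.0015],1],[[0,0,0],[0,0,-0.003],1],[[0,0,0],[0,0,-0.0045],1],[[0,0,0],[0,0,-0.006],1],[[0,0,0],[0,0,-0.007],1],[[0,0,0],[0,0,-0.007],1]])

```text
t: 9.98
tool_pos: [475.8, -84.1, 135.4]
eef_rot: [0.0, 0.97, -0.242, -0.0]
wrist_force: [-2.5, -1.0, 4.6]
width: 16.9
finger_force: 70.3
```

```bash
python3 g.py 475.6 -83.7 136 -27.7
```

```text
t 9.98 p [475.8 -84.1 135.4] head -28.01 F [-2.5 -1.   4.6] M [-0.41  0.96  0.02] w 16.9 ff 70.3 q [-0.09  0.47  0.2   2.24 -0.21  0.44 -1.77]
turn [ 0.01  0.02 -0.31] shift [-0.0004 -0.0002 -0.0006]
```

>>> jog_arm(rows=[[[0,0,0],[0,0,-0.001],1],[[0,0,0],[0,0,-0.0015],1],[[0,0,0],[0,0,-0.002],1],[[0,0,0],[0,0,-0.002],1]])

```text
t: 10.32
tool_pos: [475.5, -83.9, 135.7]
eef_rot: [0.0, 0.97, -0.242, -0.001]
wrist_force: [2.1, -1.6, -26.6]
width: 16.8
finger_force: 70.0
```

```bash
python3 g.py
```

```text
t 10.32 p [475.5 -83.9 135.7] head -28.0 F [  2.1  -1.6 -26.6] M [-0.5  -0.42  0.09] w 16.8 ff 70.0 q [-0.09  0.47  0.2   2.24 -0.21  0.45 -1.78]
```

The cartridge stops hard at lock height (pull of −26 N), so it is in the pocket. I'll relax, release and rise.

>>> jog_arm(rows=[[[0,0,0],[0,0,0.0013],1],[[0,0,0],[0,0,0.0013],1],[[0,0,0],[0,0,0.0013],0.4],[[0,0,0],[0,0,0.0013],0.0],[[0,0,0],[0,0,0.0013],-0.2],[[0,0,0],[0,0,0.0013],-0.2],[[0,0,0],[0,0,0.0013],-0.2],[[0,0,0],[0,0,0.0013],-0.2],[[0,0,0],[0,0,-0.02],-0.2],[[0,0,0],[0,0,-0.06],-0.2],[[0,0,0],[0,0,-0.095],-0.2],[[0,0,0],[0,0,-0.095],-0.2]])

```text
t: 11.32
tool_pos: [478.6, -84.8, 237.7]
eef_rot: [-0.001, 0.97, -0.242, 0.004]
wrist_force: [1.5, 0.4, 0.3]
width: 51.2
finger_force: 0.0
```

```bash
python3 g.py 497.5 -211.5 200 -27.7; python3 - <<'E'
from workcell import arm
import cv2,numpy as np
o=[]
for n,(x,y) in(("scene",(265,130)),("top",(246,140))):
    f=arm.grab_frame(n);np.savez(n+"5.npz",**f);o.append(cv2.resize(f["img"][y:y+120,x:x+80+40*(n=="scene")],(600 if n=="scene" else 200,600),interpolation=cv2.INTER_CUBIC))
cv2.imwrite("pics/c7.png",np.hstack(o))
E
```

```text
t 11.32 p [478.6 -84.8 237.7] head -28.06 F [1.5 0.4 0.3] M [-0.03 -0.06  0.02] w 51.2 ff 0.0 q [-0.16  0.31  0.29  2.15 -0.14  0.69 -1.85]
turn [-0.21 -0.43 -0.36] shift [0.076  0.1031 0.0379]
```

View pics/c7.png

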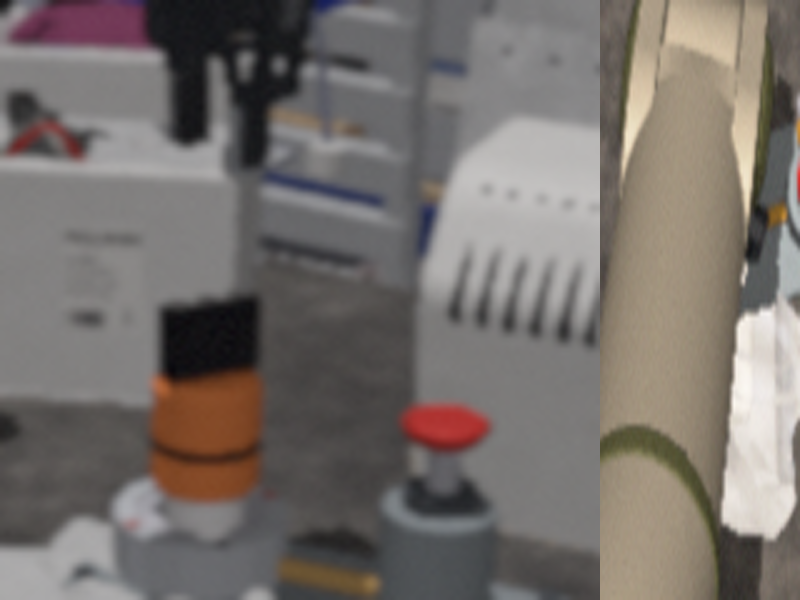

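The scene view shows the cartridge upright in the collar with the wing turned (crop (210,335)), the gripper clear of it, and the red button at (445,425). Next I'll shut the gripper and move over the plunger.

>>> jog_arm(rows=[[[0,0,0],[0.026,0.034,0],1],[[0,0,0],[0.051,0.068,0],1],[[-0.2,-0.4,0],[0.076,0.103,0.01],1],[[-0.2,-0.4,0],[0.076,0.103,0.03],1],[[-0.2,-0.4,0],[0.076,0.103,0.06],1],[[-0.2,-0.4,0],[0.076,0.103,0.07],1],[[-0.2,-0.4,0],[0.076,0.103,0.07],1],[[-0.2,-0.4,0],[0.076,0.103,0.07],1],[[-0.2,-0.4,0],[0.076,0.103,0.07],1]])

```text
t: 12.17
tool_pos: [495.2, -210.3, 162.9]
eef_rot: [0.001, 0.97, -0.242, -0.004]
wrist_force: [0.7, 0.5, 0.7]
width: -0.3
finger_force: 0.0
```

```bash
python3 g.py 497.5 -211.5 132 -27.7
```

```text
t 12.17 p [ 495.2 -210.3  162.9] head -27.96 F [0.7 0.5 0.7] M [-0.06 -0.03  0.01] w -0.3 ff 0.0 q [ 0.12  0.48  0.25  2.1  -0.21  0.59 -1.54]
turn [ 0.19  0.38 -0.26] shift [ 0.0028 -0.0001  0.0309]
```

>>> jog_arm(rows=[[[0.2,0.4,0],[0.0025,0,0.01],1],[[0.2,0.4,0],[0.0025,0,0.02],1],[[0.2,0.4,0],[0.0025,0,0.026],1],[[0.2,0.4,0],[0.0025,0,0.03],1],[[0.2,0.4,0],[0.0025,0,0.03],1],[[0.2,0.4,0],[0.0025,0,0.03],1],[[0.2,0.4,0],[0.0025,0,0.03],1]])

```text
t: 12.75
tool_pos: [496.9, -211.9, 132.5]
eef_rot: [0.0, 0.97, -0.242, 0.0]
wrist_force: [-0.9, -0.5, 0.2]
width: -0.2
finger_force: 0.0
```

```bash
python3 g.py 497.5 -211.5 124 -27.7
```

```text
t 12.75 p [ 496.9 -211.9  132.5] head -28.01 F [-0.9 -0.5  0.2] M [ 0.02  0.02 -0.01] w -0.2 ff 0.0 q [ 0.14  0.53  0.23  2.12 -0.23  0.51 -1.52]
turn [ 0.   -0.01 -0.31] shift [ 0.0003 -0.0006  0.0085]
```

Now press 1 mm per row to 122.5 (about 5.5 mm travel).

>>> jog_arm(rows=[[[0,0,0],[0,0,0.001],1],[[0,0,0],[0,0,0.002],1],[[0,0,0],[0,0,0.003],1],[[0,0,0],[0,0,0.004],1],[[0,0,0],[0,0,0.005],1],[[0,0,0],[0,0,0.006],1],[[0,0,0],[0,0,0.007],1],[[0,0,0],[0,0,0.008],1],[[0,0,0],[0,0,0.009],1],[[0,0,0],[0,0,0.01],1]])

```text
t: 13.58
tool_pos: [496.8, -211.8, 122.2]
eef_rot: [-0.0, 0.97, -0.242, 0.0]
wrist_force: [-0.0, 0.9, 1.5]
width: -0.0
finger_force: 1.2
```

>>> jog_arm(rows=[[[0,0,0],[0,0,0.0007],1],[[0,0,0],[0,0,0.0014],1],[[0,0,0],[0,0,0.002],1]])

```text
t: 13.83
tool_pos: [496.9, -211.8, 120.2]
eef_rot: [0.0, 0.97, -0.242, 0.0]
wrist_force: [-1.0, -0.2, 3.3]
width: 0.1
finger_force: 1.3
```

>>> jog_arm(rows=[[[0,0,0],[0,0,0.0005],1],[[0,0,0],[0,0,0.001],1]])

```text
t: 14.0
tool_pos: [496.8, -211.8, 119.2]
eef_rot: [0.0, 0.97, -0.242, 0.0]
wrist_force: [0.2, -0.1, 2.4]
width: 0.1
finger_force: 1.4
```

>>> jog_arm(rows=[[[0,0,0],[0,0,0.0005],1],[[0,0,0],[0,0,0.001],1]])

```text
t: 14.17
tool_pos: [496.8, -211.8, 118.2]
eef_rot: [0.0, 0.97, -0.242, -0.0]
wrist_force: [-0.9, 0.6, 3.5]
width: 0.2
finger_force: 1.5
```

>>> jog_arm(rows=[[[0,0,0],[0,0,0.0005],1],[[0,0,0],[0,0,0.001],1]])

```text
t: 14.33
tool_pos: [496.8, -211.8, 117.2]
eef_rot: [0.0, 0.97, -0.242, 0.0]
wrist_force: [-0.0, 0.5, 3.1]
width: -0.2
finger_force: 1.6
```

>>> jog_arm(rows=[[[0,0,0],[0,0,0.0005],1],[[0,0,0],[0,0,0.001],1]])

```text
t: 14.5
tool_pos: [496.8, -211.8, 116.2]
eef_rot: [0.0, 0.97, -0.242, 0.0]
wrist_force: [0.0, -0.7, 3.2]
width: -0.1
finger_force: 1.6
```

>>> jog_arm(rows=[[[0,0,0],[0,0,0.0005],1],[[0,0,0],[0,0,0.001],1]])

```text
t: 14.67
tool_pos: [496.8, -211.8, 115.2]
eef_rot: [0.0, 0.97, -0.242, 0.0]
wrist_force: [-0.2, 0.1, 3.7]
width: 0.1
finger_force: 1.7
```

>>> jog_arm(rows=[[[0,0,0],[0,0,0.0005],1],[[0,0,0],[0,0,0.001],1]])

```text
t: 14.83
tool_pos: [496.8, -211.9, 114.2]
eef_rot: [0.0, 0.97, -0.242, 0.0]
wrist_force: [0.4, 1.3, 3.6]
width: 0.2
finger_force: 1.9
```

>>> jog_arm(rows=[[[0,0,0],[0,0,0.0004],1],[[0,0,0],[0,0,0.0007],1]])

```text
t: 15.0
tool_pos: [496.8, -211.9, 113.5]
eef_rot: [0.0, 0.97, -0.242, 0.0]
wrist_force: [-0.4, -0.2, 5.3]
width: -0.2
finger_force: 2.3
```

>>> jog_arm(rows=[[[0,0,0],[0,0,0.0004],1],[[0,0,0],[0,0,0.0007],1]])

```text
t: 15.17
tool_pos: [496.8, -211.8, 112.9]
eef_rot: [0.0, 0.97, -0.242, 0.0]
wrist_force: [-0.1, 1.2, 6.0]
width: 0.0
finger_force: 2.7
```

>>> jog_arm(rows=[[[0,0,0],[0,0,0.0002],1],[[0,0,0],[0,0,0.0004],1]])

```text
t: 15.33
tool_pos: [496.8, -211.8, 112.5]
eef_rot: [-0.0, 0.97, -0.242, 0.0]
wrist_force: [-0.3, 1.1, 6.0]
width: -0.4
finger_force: 2.9
```

>>> jog_arm(rows=[[[0,0,0],[0,0,0.0002],1],[[0,0,0],[0,0,0.0003],1],[[0,0,0],[0,0,0.0003],1]])

```text
t: 15.58
tool_pos: [496.8, -211.8, 112.2]
eef_rot: [-0.0, 0.97, -0.242, 0.0]
wrist_force: [-1.3, 0.7, 5.4]
width: -0.1
finger_force: 3.1
```

>>> jog_arm(rows=[[[0,0,0],[0,0,0.0003],1],[[0,0,0],[0,0,0.0003],1]])

```text
t: 15.75
tool_pos: [496.8, -211.8, 112.0]
eef_rot: [-0.0, 0.97, -0.242, 0.0]
wrist_force: [-0.8, 0.9, 6.8]
width: -0.6
finger_force: 3.4
```

>>> jog_arm(rows=[[[0,0,0],[0,0,0],1],[[0,0,0],[0,0,0],1],[[0,0,0],[0,0,0],1],[[0,0,0],[0,0,0],1],[[0,0,0],[0,0,0],1],[[0,0,0],[0,0,0],1],[[0,0,0],[0,0,0],1],[[0,0,0],[0,0,0],1],[[0,0,0],[0,0,0],1],[[0,0,0],[0,0,0],1]])

```text
t: 16.58
tool_pos: [496.8, -211.8, 112.0]
eef_rot: [-0.0, 0.97, -0.242, 0.0]
wrist_force: [-0.5, 0.1, 7.0]
width: 0.0
finger_force: 3.3
```

>>> jog_arm(rows=[[[0,0,0],[0,0,0.0006],1],[[0,0,0],[0,0,0.0012],1],[[0,0,0],[0,0,0.0018],1],[[0,0,0],[0,0,0.0024],1],[[0,0,0],[0,0,0.003],1],[[0,0,0],[0,0,0.0036],1],[[0,0,0],[0,0,0.0042],1]])

```text
t: 17.17
tool_pos: [496.8, -211.8, 108.2]
eef_rot: [-0.0, 0.97, -0.242, 0.0]
wrist_force: [-1.1, 1.7, 12.7]
width: 0.1
finger_force: 6.9
```

>>> jog_arm(rows=[[[0,0,0],[0,0,0.0006],1],[[0,0,0],[0,0,0.0012],1],[[0,0,0],[0,0,0.0018],1],[[0,0,0],[0,0,0.0018],1]])

```text
t: 17.5
tool_pos: [496.8, -211.8, 106.5]
eef_rot: [-0.0, 0.97, -0.242, 0.0]
wrist_force: [-1.9, 1.7, 15.9]
width: -0.0
finger_force: 7.8
```

>>> jog_arm(rows=[[[0,0,0],[0,0,0.0004],1],[[0,0,0],[0,0,0.0006],1]])

```text
t: 17.67
tool_pos: [496.9, -211.8, 106.1]
eef_rot: [-0.0, 0.97, -0.242, 0.0]
wrist_force: [-2.2, 2.4, 16.2]
width: -0.1
finger_force: 8.1
```

>>> jog_arm(rows=[[[0,0,0],[0,0,0.0003],1],[[0,0,0],[0,0,0.0005],1],[[0,0,0],[0,0,0.0005],1]])

```text
t: 17.92
tool_pos: [496.8, -211.8, 105.6]
eef_rot: [-0.0, 0.97, -0.242, 0.0]
wrist_force: [-2.2, 1.6, 16.8]
width: -0.2
finger_force: 8.3
```

>>> jog_arm(rows=[[[0,0,0],[0,0,0.0003],1],[[0,0,0],[0,0,0.0005],1],[[0,0,0],[0,0,0.0005],1]])

```text
t: 18.17
tool_pos: [496.9, -211.8, 105.1]
eef_rot: [-0.0, 0.97, -0.242, 0.0]
wrist_force: [-3.5, 2.7, 16.8]
width: 0.2
finger_force: 8.6
```

>>> jog_arm(rows=[[[0,0,0],[0,0,0.0003],1],[[0,0,0],[0,0,0.0005],1],[[0,0,0],[0,0,0.0005],1]])

```text
t: 18.42
tool_pos: [496.8, -211.8, 104.8]
eef_rot: [-0.0, 0.97, -0.242, 0.0]
wrist_force: [-3.5, 1.7, 20.8]
width: -0.2
finger_force: 10.3
```

Firm stop reached (force jump, position lags). Pause, then let it come up gently and move clear.

>>> jog_arm(rows=[[[0,0,0],[0,0,0],1],[[0,0,0],[0,0,0],1],[[0,0,0],[0,0,0],1],[[0,0,0],[0,0,0],1],[[0,0,0],[0,0,0],1],[[0,0,0],[0,0,0],1],[[0,0,0],[0,0,0],1],[[0,0,0],[0,0,0],1],[[0,0,0],[0,0,0],1],[[0,0,0],[0,0,0],1]])

```text
t: 19.25
tool_pos: [496.9, -211.9, 104.9]
eef_rot: [-0.0, 0.97, -0.242, 0.0]
wrist_force: [-3.3, 2.1, 20.6]
width: -0.1
finger_force: 10.1
```

>>> jog_arm(rows=[[[0,0,0],[0,0,-0.003],1],[[0,0,0],[0,0,-0.006],1],[[0,0,0],[0,0,-0.009],1],[[0,0,0],[0,0,-0.012],1],[[0,0,0],[0,0,-0.015],1],[[0,0,0],[0,0,-0.018],1],[[0,0,0],[0,0,-0.022],1],[[0,0,0],[0,0,-0.026],1],[[0,0,0],[0,0,-0.035],1],[[0,0,0],[0,0,-0.06],1],[[0,0,0],[0,0,-0.1],1],[[0,0,0],[0,0,-0.14],1],[[0,0,0],[0,0,-0.15],1],[[0,0,0],[0,0,-0.15],1],[[0,0,0],[0,0,-0.15],1]])

```text
t: 20.5
tool_pos: [496.7, -211.6, 254.2]
eef_rot: [-0.0, 0.97, -0.242, 0.001]
wrist_force: [-0.1, -0.4, -0.6]
width: -0.1
finger_force: 0.0
```

```bash
python3 g.py; python3 - <<'E'
from workcell import arm
import cv2,numpy as np
f=arm.grab_frame("scene")
cv2.imwrite("pics/c8.png",cv2.resize(f["img"][130:300,180:460],(800,486),interpolation=cv2.INTER_CUBIC))
E
```

```text
t 20.5 p [ 496.7 -211.6  254.2] head -27.99 F [-0.1 -0.4 -0.6] M [0.02 0.02 0.04] w -0.1 ff 0.0 q [ 0.07  0.36  0.31  2.01 -0.15  0.79 -1.59]
```

View pics/c8.png

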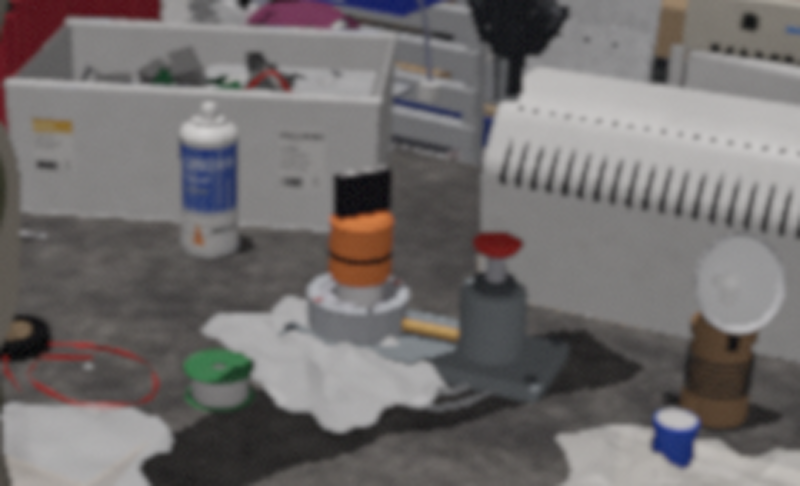

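The picture shows the cartridge locked in the collar at (360,230), the plunger fully up at (497,245), the bystanders standing undisturbed, and the gripper clear.

```bash
python3 -c "
from workcell import arm
print(arm.sign_off())"
```

```text
the job is handed in; nothing more can be done
None
```

The job is handed in at about 20.5 s: the cartridge is locked in the socket, the pump was primed through both stops with pauses of at least 0.8 s, the plunger is fully up and the bystanders look undisturbed; the verdict was not shown.

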